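# Make up the table warmer

### The arm

A 6-joint arm with a two-finger parallel gripper is mounted at the origin on a cart in front of the work surface, level with it; the furniture and walls round the work are solid. World frame = base frame: x ahead of the robot, y to its left, z up, the work surface at z = 0. Lengths are in m, angles in rad, forces in N, time in s.
With the tool pointing down it reaches from about 0.4 to 0.825 m from the base axis. Payload 7 kg.
Tool frame: the origin (TCP) lies midway between the tips of the shut fingers; the grasp point (between the pads) lies hold_point_z behind it (hold_point_z is the distance from the TCP to the grasp point, in m); z points along the fingers, y is the line along which they close (so a half turn about z gives the same grasp; the last joint's range is limited). The gripper opens to 88 mm and grips with 3 to 60 N. Pads are 19 mm wide; open, the fingers measure 130 mm over their backs; the gripper's body (78 mm by 193 mm) begins 47 mm behind the grasp point.
Start: joints at [1.549, 0.359, 0.012, 0, -1.224, -0.288], TCP at [0.206, 0.643, 0.193] pointing down, gripper open.
Joint ranges: [-3.07, 3.07], [-1.43, 2.12], [-1.02, 1.25], [-3.03, 1.67], [-3.05, -0], [-3.03, 3.03]. Speed limits (rad/s): [2.39, 2.39, 3.01, 3.14, 3.14, 3.14].

### API

Orientations are given as [roll, pitch, yaw] about the fixed x, y, z axes, in that order (R = Rz(yaw) Ry(pitch) Rx(roll)).
In Python, from station import * gives the robot as it stands.
- The arm moves only by the tool apply_moves, never from a script. Its argument "steps" is a list of rows, each an object with "translation": the shift along the world's x, y, z scaled (see below), a list of three; "rotation": the turn, a rotation vector about the world's x, y, z scaled (see below), a list of three. A call has exactly 10 rows; each row is the pose to reach, as a shift and turn from the pose commanded when the call began; what a row does not reach only later rows make up. The controller multiplies each number of a shift by 250 mm and each number of a turn by 30 degrees. A row lasts 1/12 s, in which the tool goes at most 41.7 mm and 7.16 degrees, less where a joint would pass 70% of its speed; a pose out of reach is approached as far as the arm can. A call with a number of a shift or a turn outside -1 to 1 is refused whole. A call with a gripper value outside its range is refused whole. "jaw" is the closure, from -1 (fully open) to 1 (shut), so that 0 is half open, set as the call begins (left out, the last holds). The fingers move at their own pace and stop on an object; "newtons" is the grip in N (left out, the last holds). Time passes only in rows, so rows that repeat a pose let the fingers close, or fill a call up. It gives the time, the measured TCP pose, the force, the opening and the grip force at its end, in the units of the state.
- get_state(): the state, without advancing time (a new reading comes with each control period).
- grab_frame(name): name is "scene" or "top" or "wrist"; returns the picture (420x560x3 uint8, blue, green, red); there is no depth.
- camera_model(name): a dict with "fx", "fy", "cx", "cy" (pixels), "xyz" and "rotation" of the camera in the world. Camera axes: x right, y down, z forward; pixel columns grow to the right and rows downward; lengths in m; the calibration is good to about 2 mm. A picture is of the moment at which its call begins: read the wrist's pose just before it. camera_model takes no time and is no camera call; for the wrist camera it gives the pose at the moment of the call.
- job_done(): hands the job in; it is judged then, once.
The state is a dict: "t": time; "q": joint angles; "qd": joint speeds; "joint_efforts": joint torques, N m; "eef_pos": TCP position; "ee_rot": TCP orientation; "force": force on the tool from outside, world axes, zero at the start; "moment": the same for the moment, N m; "width": finger opening in m; "gripper_force": force on a finger pad.
Only numpy, scipy, OpenCV 4.12 (cv2) and the standard library are available. Lean on these libraries where they do the work, as an engineer would, in place of code of your own. Each camera call takes 0.05 s, during which the arm holds its last target. There are 200 camera calls.

### The job

Make the table warmer ready for service: pick the tea light out of the cluttered blue tray, leaving everything else in the tray, and set it down gently, upright, in the middle of the warmer's floor, between the two brass ribs. Then take the pot rest plate and lower it gently onto the warmer so that it lies flat on the four corner ledges, inside the corner lips. Do not tip the tea light over on the way and do not push about the grey cup, tumbler and spice jar.

Things in the scene. Friction and masses are not known exactly. Their poses are not given: they have to be found in the camera images.
- tray: Open blue plastic tray, fixed to the worktop, 240 (x) x 370 (y) mm and 40 mm high, walls and floor 5 mm thick. Origin at the centre of its underside; z up.
- tea_light: The target: unlit tea light in a silvery round metal cup, 38 mm diameter, 15 mm high, 20 g, standing in one half of the tray. Origin at the centre of its underside; z up. A clothes peg lies close beside it to its left and to its right, about 3 mm away, so there is room for fingers only along the line that runs parallel to the pegs (about 65 mm of finger opening also stays clear of the tray walls).
- peg_a: Brown wooden clothes peg, 15 (x) x 72 (y) x 12 mm, lying flat in the tray beside the tea light with its length along y. Origin at the centre of its underside. Stays in the tray.
- peg_b: Green clothes peg, 15 (x) x 72 (y) x 12 mm, lying on the other side of the tea light, parallel to peg_a. Origin at the centre of its underside. Stays in the tray.
- tape: Roll of tan masking tape lying flat in the other half of the tray, 104 mm diameter, 25 mm high. Origin at the centre of its underside. Stays in the tray.
- marker: White marker pen with red cap, 135 mm long (along its y), 17 mm thick, lying across the middle of the tray. Origin at the centre of its underside as first laid. Stays in the tray.
- ball_pen: White and black ball pen, 145 mm long (along its y), 11 mm thick, lying across the middle of the tray. Origin at the centre of its underside as first laid. Stays in the tray.
- spoon: Metal spoon, 188 mm long (along its x), 38 mm wide, 15 mm high, lying along the far wall of the tray. Origin at the centre of its underside. Stays in the tray.
- warmer: Dark metal table warmer, fixed, 120 x 120 mm. Floor 8 mm thick; walls 5 mm thick, 22 mm high; four 18 mm corner posts with ledges at 36 mm and outer lips up to 44 mm; 110 mm free between facing lips. Two brass floor ribs along x, 44 mm long, 4 mm high, 48 mm apart (in y); fingers fit beside the tea light along x (55 mm from centre to wall). Origin at the centre of the underside, z up.
- warmer_floor (a point): Point in the warmer at the centre of its floor, on the floor's surface (8 mm up), midway between the ribs; axes as the warmer.
- warmer_ledge (a point): Point in the middle of the warmer at the height of the corner ledges (36 mm up), where the centre of the pot rest's underside belongs; axes as the warmer.
- pot_rest: Bright metal plate, 102 x 102 x 5 mm, 250 g, with two upright parallel rails on top, each 80 mm long (along x), 8 mm wide, their outer faces 40 mm apart (in y), their tops 24 mm above the plate's underside. Starts flat on the worktop, rails up. Pinch it across both rails, 40 mm, along its y. Fits the warmer in any quarter turn, 4 mm to spare each side. Origin at the centre of its underside; z up.
- spice_red: Spice jar with red cap, 45 mm diameter, 106 mm high, bystander behind the work. Origin at the centre of its underside.
- grey_cup: Grey-blue cup, 78 mm diameter at the rim, 69 mm high, bystander behind the work. Origin at the centre of its underside.
- tumbler: Dark blue tumbler, 72 mm diameter, 85 mm high, bystander behind the work. Origin at the centre of its underside.

How it is judged:
By the outcome, as a careful person would: the job done as asked, in the order asked, and still so for the second after the job is handed in, with the robot touching nothing.
It also fails if it takes over 64 s, if anything falls off the work surface, if the arm or the gripper's body presses on something with over 40 N, if the wrist force passes 120 N, or if a joint passes its speed limit or range.

## Working session

There is one attempt and no reset: what is moved stays moved. The work goes in short steps, Python scripts to look and compute and a tool call to move; the robot and the scene stay as the last step left them, time stands still between calls to the robot, and variables do not carry over. Pictures are saved under pics/ and viewed, at most 10 in all, crops included, and the job is handed in when it is done.

Besides the shell and the picture viewer there is one more tool, called after "Emit:" by a JSON object that holds its "method" and its "body", one argument or row to a line. apply_moves: Moves the arm, as the interface text tells. Shifts and turns lie within -1 to 1; 1 stands for 250 mm of shift or 30 degrees of turn. Its arguments: {"type":"object","properties":{"steps":{"type":"array"},"jaw":{"type":"number"},"newtons":{"type":"number"}},"required":["steps"]}

```bash
mkdir -p pics; ls; python3 - <<'E'
from station import *
import cv2
s=get_state();print({k:s[k] for k in('t','eef_pos','ee_rot','width','force')}, s.get('hold_point_z'))
import station;print([n for n in dir(station) if n[0]!='_'])
for n in("scene","top"):
    cv2.imwrite(f"pics/{n}0.png",grab_frame(n));print(n,camera_model(n))
E
```

```text
pics
{'t': 0.0, 'eef_pos': array([0.20567526, 0.64230661, 0.19192693]), 'ee_rot': array([ 3.13991102e+00, -1.66745905e-04, -3.09956787e-01]), 'width': 0.08781180211772942, 'force': array([ 0.08406657,  0.28743584, -1.23387878])} None
['Unreachable', 'camera_model', 'get_state', 'grab_frame', 'hold_point_z', 'job_done']
scene {'fx': 487.46882132331285, 'fy': 487.46882132331285, 'cx': 282.055052069041, 'cy': 208.87461083905376, 'xyz': array([ 0.13203197, -0.78288398,  1.21224461]), 'rotation': array([-2.4583322 , -0.01018383, -0.48704026])}
top {'fx': 467.38528032334017, 'fy': 467.38528032334017, 'cx': 282.2602779790124, 'cy': 213.61008474726566, 'xyz': array([0.49178766, 0.02372712, 1.15358826]), 'rotation': array([-3.05965017,  0.0060019 , -1.55252953])}
```

View pics/top0.png

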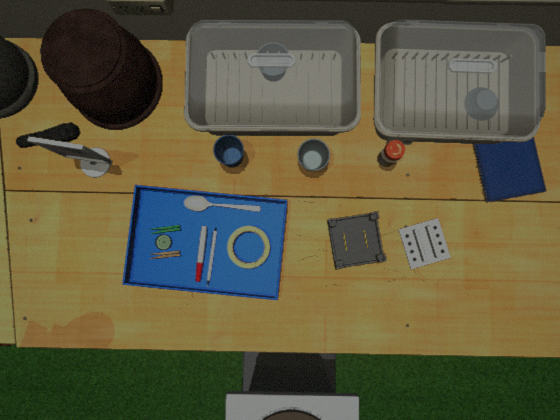

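View pics/scene0.png

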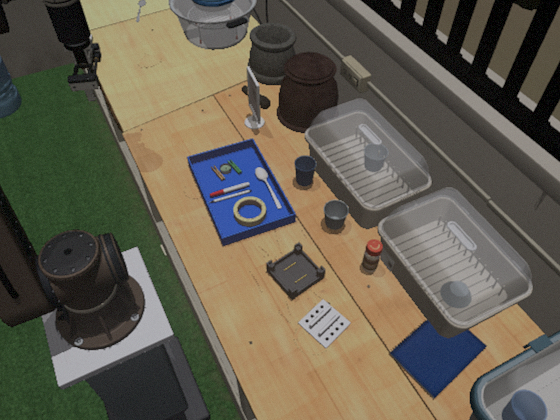

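The top view shows the tea light at about (164,242) between the green peg (166,230) and the brown peg (166,255). The warmer is at (357,241) with its ribs at about (347,240) and (366,239), and the pot rest is at (425,244). In the scene view the warmer is at (296,272) and the pot rest at (325,323).

```bash
cat > h.py <<'E'
from station import *
import cv2, numpy as np
from scipy.spatial.transform import Rotation as Ro
def cast(cm,px,z):
    px=np.atleast_2d(px).astype(float)
    d=np.c_[(px[:,0]-cm['cx'])/cm['fx'],(px[:,1]-cm['cy'])/cm['fy'],np.ones(len(px))]
    r=np.asarray(cm['rotation']);R=r if r.shape==(3,3) else Ro.from_euler('xyz',r).as_matrix()
    d=d@R.T; o=np.asarray(cm['xyz']); return o+d*((z-o[2])/d[:,2])[:,None]
def blobs(img,lo,hi,box=None,amin=8):
    m=cv2.inRange(cv2.cvtColor(img,cv2.COLOR_BGR2HSV),np.array(lo),np.array(hi))
    if box is not None:
        k=np.zeros_like(m);x0,y0,x1,y1=box;k[y0:y1,x0:x1]=255;m&=k
    cs,_=cv2.findContours(m,cv2.RETR_EXTERNAL,cv2.CHAIN_APPROX_NONE)
    return sorted([c[:,0,:] for c in cs if cv2.contourArea(c)>=amin],key=lambda c:-cv2.contourArea(c))
def yawline(cm,c,z):
    p=cast(cm,c,z)[:,:2];q=p-p.mean(0);v=np.linalg.svd(q)[2][0]
    return p.mean(0),np.degrees(np.arctan2(v[1],v[0]))
def rect(cm,c,z):
    p=cast(cm,c,z)[:,:2].astype(np.float32);(x,s,a)=cv2.minAreaRect(p*1000);return np.round(x,1),np.round(s,1),round(a,1)
E
python3 - <<'E'
from h import *
print('hold',hold_point_z)
im=cv2.imread('pics/top0.png');cm=camera_model('top')
t=blobs(im,(100,120,40),(130,255,255),(110,175,300,310));print('tray',rect(cm,t[0],.02))
g=blobs(im,(40,100,40),(85,255,255),(145,220,190,240));print('green',[yawline(cm,c,.017) for c in g[:2]])
b=blobs(im,(3,60,60),(25,255,255),(145,247,190,265));print('brown',[yawline(cm,c,.017) for c in b[:2]])
l=blobs(im,(0,0,60),(90,255,255),(150,234,180,250));print('tl',[(len(c),rect(cm,c,.02)) for c in l[:3]])
w=blobs(im,(0,0,0),(179,90,110),(315,200,395,280));print('warm',[(len(c),rect(cm,c,.042)) for c in w[:2]])
r=blobs(im,(20,90,110),(35,255,255),(338,225,375,258),2);print('ribs',[yawline(cm,c,.012) for c in r[:4]])
p=blobs(im,(0,0,120),(179,70,255),(395,215,458,272));print('pot',[(len(c),rect(cm,c,.005)) for c in p[:2]])
print(camera_model('wrist'))
cv2.imwrite('pics/c.png',cv2.resize(np.hstack([im[200:290,120:200],im[200:290,320:460]]),None,fx=3.6,fy=3.6,interpolation=cv2.INTER_CUBIC))
E
```

```text
hold 0.0188
tray (array([513.9, 218.8]), array([376.2, 243.3]), 85.4)
green [(array([0.54282718, 0.31749268]), np.float64(98.10322647232178))]
brown [(array([0.48126918, 0.31235557]), np.float64(96.99779748629004))]
tl [(40, (array([510.6, 320.2]), array([33.9, 34.2]), 1.0))]
warm [(197, (array([ 523.8, -144.7]), array([119. , 122.5]), 9.8))]
ribs []
pot [(156, (array([ 519.9, -316.2]), array([101.9, 102.7]), 17.1))]
{'fx': 377.78901789364176, 'fy': 377.78901789364176, 'cx': 284.198018092277, 'cy': 213.21307332295433, 'xyz': array([0.27514318, 0.61972918, 0.38459572]), 'rotation': array([ 2.86703920e+00, -1.27280221e-03, -1.88047516e+00])}
```

View pics/c.png

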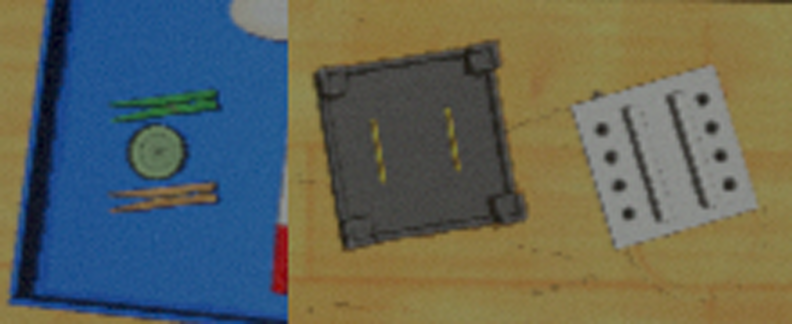

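The crop shows the tea light disc at about (157,152) between the pegs, the two brass ribs running roughly along world x, and the pot rest's rails at the same rough orientation. I'll move toward a hover above the tea light with the fingers turned parallel to the pegs.

Emit:
{"method": "apply_moves", "body": {
  "steps": [
    {"translation": [0.1,-0.1,0],"rotation": [0,0,0.1]},
    {"translation": [0.2,-0.2,0],"rotation": [0,0,0.2]},
    {"translation": [0.3,-0.3,0],"rotation": [0,0,0.3]},
    {"translation": [0.4,-0.4,0],"rotation": [0,0,0.4]},
    {"translation": [0.5,-0.5,0],"rotation": [0,0,0.5]},
    {"translation": [0.6,-0.6,0],"rotation": [0,0,0.6]},
    {"translation": [0.7,-0.7,0],"rotation": [0,0,0.7]},
    {"translation": [0.8,-0.8,0],"rotation": [0,0,0.84]},
    {"translation": [0.9,-0.9,0],"rotation": [0,0,0.84]},
    {"translation": [0.96,-0.96,0],"rotation": [0,0,0.84]}
  ],
  "jaw": -0.48,
  "newtons": 10
}}

```text
t: 0.93
eef_pos: [0.4473, 0.4002, 0.1926]
ee_rot: [3.141, 0.001, 0.129]
force: [-0.2, 0.4, -0.8]
width: 0.0648
gripper_force: 0.0
```

Emit:
{"method": "apply_moves", "body": {
  "steps": [
    {"translation": [0.06,-0.08,-0.02],"rotation": [0,0,0]},
    {"translation": [0.12,-0.16,-0.05],"rotation": [0,0,0]},
    {"translation": [0.18,-0.24,-0.1],"rotation": [0,0,0]},
    {"translation": [0.22,-0.3,-0.15],"rotation": [0,0,0]},
    {"translation": [0.26,-0.33,-0.2],"rotation": [0,0,0]},
    {"translation": [0.26,-0.33,-0.24],"rotation": [0,0,0]},
    {"translation": [0.26,-0.33,-0.26],"rotation": [0,0,0]},
    {"translation": [0.26,-0.33,-0.28],"rotation": [0,0,0]},
    {"translation": [0.26,-0.33,-0.28],"rotation": [0,0,0]},
    {"translation": [0.26,-0.33,-0.28],"rotation": [0,0,0]}
  ]
}}

```text
t: 1.77
eef_pos: [0.5105, 0.3211, 0.1229]
ee_rot: [3.141, -0.0, 0.131]
force: [-0.6, -1.2, -0.5]
width: 0.065
gripper_force: 0.0
```

```bash
python3 - <<'E'
from h import *
s=get_state();cm=camera_model('wrist');im=grab_frame('wrist');cv2.imwrite('pics/w1.png',im)
np.save('w1.npy',cm,allow_pickle=True)
print(s['t'],s['eef_pos'],np.degrees(s['ee_rot']),s['width'],s['force'])
for n,lo,hi,z in(('green',(40,100,40),(85,255,255),.017),('brown',(3,60,60),(22,255,255),.017),('tl',(0,0,60),(90,120,255),.02)):
    for c in blobs(im,lo,hi,None,150)[:5]:print(n,c.mean(0).round(),rect(cm,c,z))
E
```

```text
1.7667 [0.51046229 0.32112219 0.12292594] [ 1.79992280e+02 -1.03972472e-03  7.51852051e+00] 0.06496824158820383 [-0.58046851 -1.24998491 -0.45974918]
green [291. 161.] (array([542.7, 316.4]), array([12.7, 69.7]), 8.6)
brown [365. 360.] (array([380.6, 226.1]), array([ 50.7, 358.9]), 7.7)
brown [112.  16.] (array([629.7, 466.8]), array([143.5,  22.4]), 83.3)
brown [134. 295.] (array([401.3, 442.2]), array([28.2, 86.7]), 74.5)
brown [281. 234.] (array([482. , 314.9]), array([14.1, 69.1]), 6.4)
brown [444. 310.] (array([429. , 168.3]), array([68.1, 23.6]), 18.3)
tl [103. 114.] (array([528.4, 471.3]), array([230.8, 167.6]), 2.4)
tl [417.  21.] (array([663.9, 249. ]), array([238.2,  47.2]), 85.4)
tl [463. 102.] (array([606.9, 196.1]), array([ 35.7, 153.5]), 0.0)
tl [509. 212.] (array([524.1, 139.9]), array([42.4, 88.1]), 49.7)
tl [307. 343.] (array([382.3, 282.8]), array([ 40.4, 203.4]), 7.2)
```

View pics/w1.png

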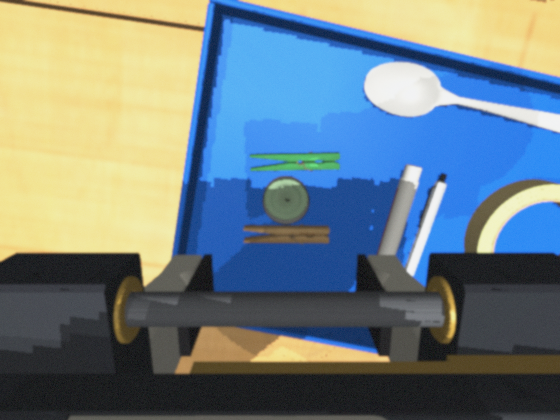

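The wrist view shows the tea light at (287,200), radius about 23 px, between the green peg (295,161) and the brown peg (286,235). Their edges run parallel to the image rows, so the yaw is right.

```bash
python3 - <<'E'
from h import *
im=cv2.imread('pics/w1.png');cm=np.load('w1.npy',allow_pickle=True).item()
hsv=cv2.cvtColor(im,cv2.COLOR_BGR2HSV);print(hsv[200,287],hsv[200,272],hsv[200,330])
m=cv2.inRange(hsv,(0,0,0),(98,190,255));k=np.zeros_like(m);k[174:226,255:320]=255;m&=k
cs,_=cv2.findContours(m,cv2.RETR_EXTERNAL,cv2.CHAIN_APPROX_NONE);c=max(cs,key=cv2.contourArea)
(x,y),r=cv2.minEnclosingCircle(c);print(x,y,r,cast(cm,[x,y],.02),cast(cm,[x-r,y],.02),cast(cm,[x+r,y],.02))
E
```

```text
[49 41 68] [ 56  46 116] [108 199 147]
285.5412292480469 199.5824737548828 22.552066802978516 [[0.51165791 0.31961355 0.02      ]] [[0.50928027 0.33759992 0.02      ]] [[0.51403558 0.30162702 0.02      ]]
```

Emit:
{"method": "apply_moves", "body": {
  "steps": [
    {"translation": [0.005,-0.006,-0.06],"rotation": [0,0,0]},
    {"translation": [0.005,-0.006,-0.12],"rotation": [0,0,0]},
    {"translation": [0.005,-0.006,-0.18],"rotation": [0,0,0]},
    {"translation": [0.005,-0.006,-0.24],"rotation": [0,0,0]},
    {"translation": [0.005,-0.006,-0.3],"rotation": [0,0,0]},
    {"translation": [0.005,-0.006,-0.34],"rotation": [0,0,0]},
    {"translation": [0.005,-0.006,-0.38],"rotation": [0,0,0]},
    {"translation": [0.005,-0.006,-0.41],"rotation": [0,0,0]},
    {"translation": [0.005,-0.006,-0.44],"rotation": [0,0,0]},
    {"translation": [0.005,-0.006,-0.462],"rotation": [0,0,0]}
  ]
}}

```text
t: 2.65
eef_pos: [0.5121, 0.319, 0.0069]
ee_rot: [-3.141, -0.0, 0.13]
force: [-0.2, -0.0, 0.2]
width: 0.0646
gripper_force: 0.0
```

Emit:
{"method": "apply_moves", "body": {
  "steps": [
    {"translation": [0,0,0],"rotation": [0,0,0]},
    {"translation": [0,0,0],"rotation": [0,0,0]},
    {"translation": [0,0,0],"rotation": [0,0,0]},
    {"translation": [0,0,0],"rotation": [0,0,0]},
    {"translation": [0,0,0],"rotation": [0,0,0]},
    {"translation": [0,0,0],"rotation": [0,0,0]},
    {"translation": [0,0,0],"rotation": [0,0,0]},
    {"translation": [0,0,0],"rotation": [0,0,0]},
    {"translation": [0,0,0],"rotation": [0,0,0]},
    {"translation": [0,0,0],"rotation": [0,0,0]}
  ],
  "jaw": 0.4,
  "newtons": 8
}}

```text
t: 3.48
eef_pos: [0.5121, 0.3189, 0.0074]
ee_rot: [-3.142, -0.0, 0.13]
force: [0.7, -0.0, -0.1]
width: 0.0267
gripper_force: 0.0
```

```bash
python3 - <<'E'
from h import *
a=grab_frame('wrist');b=grab_frame('scene');cv2.imwrite('pics/w2.png',np.hstack([cv2.resize(a,(400,300)),cv2.resize(b[130:230,170:300],(400,300),interpolation=cv2.INTER_CUBIC)]))
print(get_state()['t'],get_state()['width'])
E
```

```text
3.5833 0.02633073823984821
```

View pics/w2.png

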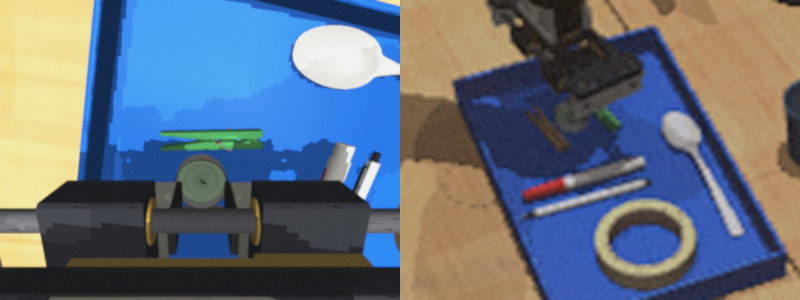

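The fingers closed to 26 mm without gripping. In the wrist half, the light sits upright at about (203,182), close to the green peg and in front of the fingers. I'll measure where it is now.

```bash
python3 - <<'E'
from h import *
s=get_state();cm=camera_model('wrist');im=grab_frame('wrist')
hsv=cv2.cvtColor(im,cv2.COLOR_BGR2HSV)
print(s['eef_pos'])
P=np.array([[284,255],[284,232],[284,278],[251,255],[317,255]])
for z in(.02,.012):print(cast(cm,P,z).round(4)[:,:2].tolist())
for n,lo,hi in(('g',(40,120,40),(85,255,255)),):
    for c in blobs(im,lo,hi,None,150)[:2]:print(n,c.mean(0),rect(cm,c,.017))
cv2.imwrite('pics/w3.png',cv2.resize(im[150:370,150:430],None,fx=2.8,fy=2.7,interpolation=cv2.INTER_CUBIC))
E
```

```text
[0.51204594 0.31883593 0.00737325]
[[0.5121, 0.3183], [0.5243, 0.3199], [0.4993, 0.3167], [0.5099, 0.3351], [0.5142, 0.3016]]
[[0.5088, 0.3179], [0.5217, 0.3196], [0.4956, 0.3162], [0.5066, 0.3354], [0.5111, 0.3005]]
g [288.06336634 196.0950495 ] (array([542.8, 316.5]), array([13.8, 70.6]), 8.7)
```

View pics/w3.png

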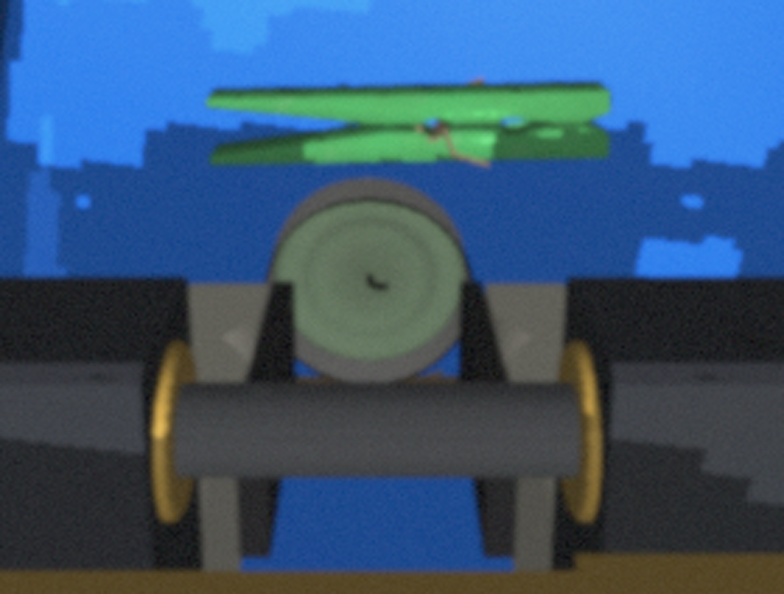

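The light is still centred under the tool at (0.512, 0.318) and hasn't moved, so the fingertips closed above it. I'll open to about 46 mm and go lower in small steps while watching the force.

Emit:
{"method": "apply_moves", "body": {
  "steps": [
    {"translation": [0,0,0],"rotation": [0,0,0]},
    {"translation": [0,0,0],"rotation": [0,0,0]},
    {"translation": [0,0,0],"rotation": [0,0,0]},
    {"translation": [0,0,0],"rotation": [0,0,0]},
    {"translation": [0,0,0],"rotation": [0,0,0]},
    {"translation": [0,0,0],"rotation": [0,0,0]},
    {"translation": [0,0,-0.004],"rotation": [0,0,0]},
    {"translation": [0,0,-0.008],"rotation": [0,0,0]},
    {"translation": [0,0,-0.012],"rotation": [0,0,0]},
    {"translation": [0,0,-0.012],"rotation": [0,0,0]}
  ],
  "jaw": -0.09
}}

```text
t: 4.47
eef_pos: [0.5119, 0.3187, 0.0041]
ee_rot: [3.141, 0.0, 0.13]
force: [0.2, -0.2, -0.3]
width: 0.0473
gripper_force: 0.0
```

```bash
python3 - <<'E'
from h import *
s=get_state();cm=camera_model('wrist');im=grab_frame('wrist')
print(s['eef_pos'],s['force'],s['width'],cm['xyz'],cm['rotation'])
cv2.imwrite('pics/w4.png',cv2.resize(im[150:370,150:430],None,fx=2.8,fy=2.7,interpolation=cv2.INTER_CUBIC))
R=Ro.from_euler('xyz',cm['rotation']).as_matrix();e=np.array(s['eef_pos'])
yw=s['ee_rot'][2];ux=np.array([np.cos(yw),np.sin(yw),0]);uy=np.array([-np.sin(yw),np.cos(yw),0])
for h in(0,.0188,.03,.04):
  for f in(.0095,-.0095):
    p=R.T@(e+ux*f+uy*s['width']/2+[0,0,h]-cm['xyz']);u=np.array([cm['cx']+cm['fx']*p[0]/p[2],cm['cy']+cm['fy']*p[1]/p[2]]);print(h,f,u.round(),((u-150)*[2.8,2.7]).round())
E
```

```text
[0.51191193 0.31868944 0.00405817] [ 0.17850516 -0.16753122 -0.28133683] 0.047277397707623334 [0.58424241 0.32762009 0.19658948] [ 2.86658613e+00 -2.45497532e-04 -1.44060749e+00]
0 0.0095 [239. 229.] [249. 215.]
0 -0.0095 [240. 262.] [252. 303.]
0.0188 0.0095 [235. 242.] [237. 247.]
0.0188 -0.0095 [236. 277.] [241. 343.]
0.03 0.0095 [232. 250.] [228. 270.]
0.03 -0.0095 [233. 287.] [232. 371.]
0.04 0.0095 [228. 258.] [220. 292.]
0.04 -0.0095 [230. 298.] [224. 399.]
```

View pics/w4.png

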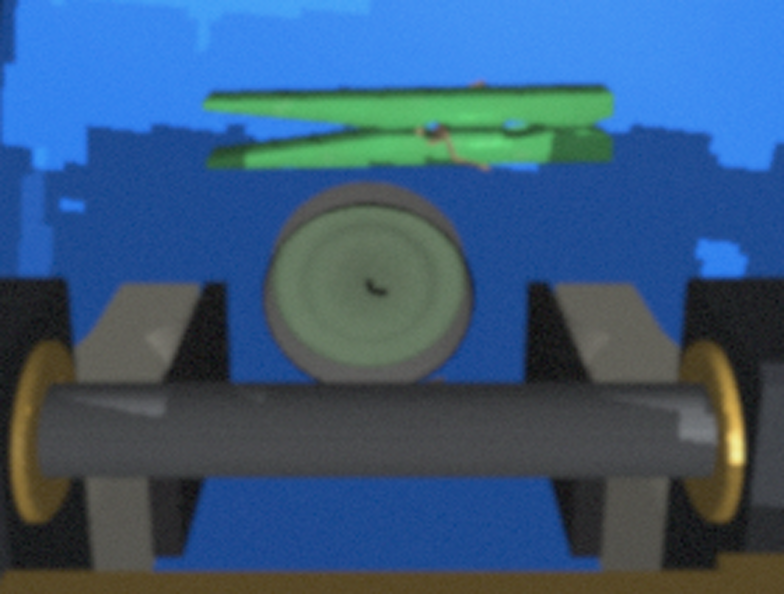

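The wrist view shows the fingertip edges at (227,283) and (530,283). From their spacing they are about 35 mm above the reported TCP height, so the reading doesn't match the real tips. The light, at (368,285), is untouched. I'll keep going down slowly, shifted slightly toward +y, and check the force each time.

Emit:
{"method": "apply_moves", "body": {
  "steps": [
    {"translation": [0,0.006,-0.003],"rotation": [0,0,0]},
    {"translation": [0,0.006,-0.006],"rotation": [0,0,0]},
    {"translation": [0,0.006,-0.009],"rotation": [0,0,0]},
    {"translation": [0,0.006,-0.012],"rotation": [0,0,0]},
    {"translation": [0,0.006,-0.015],"rotation": [0,0,0]},
    {"translation": [0,0.006,-0.018],"rotation": [0,0,0]},
    {"translation": [0,0.006,-0.021],"rotation": [0,0,0]},
    {"translation": [0,0.006,-0.024],"rotation": [0,0,0]},
    {"translation": [0,0.006,-0.024],"rotation": [0,0,0]},
    {"translation": [0,0.006,-0.024],"rotation": [0,0,0]}
  ]
}}

```text
t: 5.35
eef_pos: [0.512, 0.3203, -0.0017]
ee_rot: [3.142, 0.0, 0.13]
force: [-0.1, 0.5, 0.8]
width: 0.0476
gripper_force: 0.0
```

Emit:
{"method": "apply_moves", "body": {
  "steps": [
    {"translation": [0,0,-0.003],"rotation": [0,0,0]},
    {"translation": [0,0,-0.006],"rotation": [0,0,0]},
    {"translation": [0,0,-0.009],"rotation": [0,0,0]},
    {"translation": [0,0,-0.012],"rotation": [0,0,0]},
    {"translation": [0,0,-0.015],"rotation": [0,0,0]},
    {"translation": [0,0,-0.018],"rotation": [0,0,0]},
    {"translation": [0,0,-0.021],"rotation": [0,0,0]},
    {"translation": [0,0,-0.024],"rotation": [0,0,0]},
    {"translation": [0,0,-0.024],"rotation": [0,0,0]},
    {"translation": [0,0,-0.024],"rotation": [0,0,0]}
  ]
}}

```text
t: 6.18
eef_pos: [0.512, 0.3203, -0.0077]
ee_rot: [3.142, 0.0, 0.13]
force: [0.8, -0.1, -0.2]
width: 0.0478
gripper_force: 0.0
```

Emit:
{"method": "apply_moves", "body": {
  "steps": [
    {"translation": [0,0,-0.004],"rotation": [0,0,0]},
    {"translation": [0,0,-0.008],"rotation": [0,0,0]},
    {"translation": [0,0,-0.012],"rotation": [0,0,0]},
    {"translation": [0,0,-0.016],"rotation": [0,0,0]},
    {"translation": [0,0,-0.02],"rotation": [0,0,0]},
    {"translation": [0,0,-0.024],"rotation": [0,0,0]},
    {"translation": [0,0,-0.028],"rotation": [0,0,0]},
    {"translation": [0,0,-0.032],"rotation": [0,0,0]},
    {"translation": [0,0,-0.032],"rotation": [0,0,0]},
    {"translation": [0,0,-0.032],"rotation": [0,0,0]}
  ]
}}

```text
t: 7.02
eef_pos: [0.512, 0.3203, -0.0157]
ee_rot: [3.141, 0.0, 0.13]
force: [-0.3, -0.4, -0.0]
width: 0.0478
gripper_force: 0.0
```

```bash
python3 - <<'E'
from h import *
s=get_state();im=grab_frame('wrist');b=grab_frame('scene')
print(s['eef_pos'],s['force'],s['width'])
cv2.imwrite('pics/w5.png',np.hstack([cv2.resize(im[170:330,180:390],(400,305),interpolation=cv2.INTER_CUBIC),cv2.resize(b[140:201,195:275],(400,305),interpolation=cv2.INTER_CUBIC)]))
E
```

```text
[ 0.51201142  0.32027784 -0.015726  ] [-0.304535   -0.39452282 -0.04524066] 0.0477528518872413
```

View pics/w5.png

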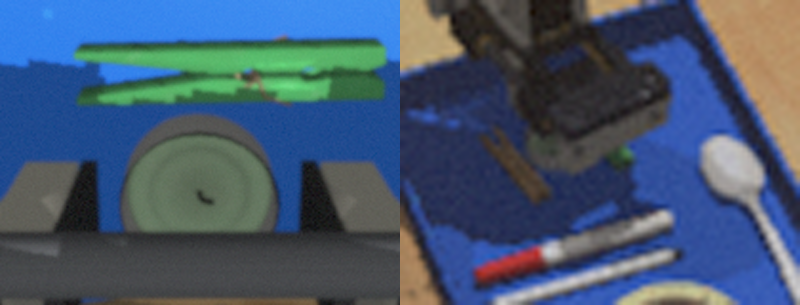

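The light sits centred between the pads (disc at 200, pads at 97 and 303), and nothing is touching. The tips are still about 10 mm above where they need to be, so I'll continue down.

Emit:
{"method": "apply_moves", "body": {
  "steps": [
    {"translation": [0,0,-0.004],"rotation": [0,0,0]},
    {"translation": [0,0,-0.008],"rotation": [0,0,0]},
    {"translation": [0,0,-0.012],"rotation": [0,0,0]},
    {"translation": [0,0,-0.016],"rotation": [0,0,0]},
    {"translation": [0,0,-0.02],"rotation": [0,0,0]},
    {"translation": [0,0,-0.024],"rotation": [0,0,0]},
    {"translation": [0,0,-0.028],"rotation": [0,0,0]},
    {"translation": [0,0,-0.032],"rotation": [0,0,0]},
    {"translation": [0,0,-0.032],"rotation": [0,0,0]},
    {"translation": [0,0,-0.032],"rotation": [0,0,0]}
  ]
}}

```text
t: 7.95
eef_pos: [0.512, 0.3203, -0.0237]
ee_rot: [3.141, 0.0, 0.13]
force: [-0.6, 0.5, 0.4]
width: 0.0477
gripper_force: 0.0
```

Emit:
{"method": "apply_moves", "body": {
  "steps": [
    {"translation": [0,0,-0.002],"rotation": [0,0,0]},
    {"translation": [0,0,-0.004],"rotation": [0,0,0]},
    {"translation": [0,0,-0.006],"rotation": [0,0,0]},
    {"translation": [0,0,-0.008],"rotation": [0,0,0]},
    {"translation": [0,0,-0.01],"rotation": [0,0,0]},
    {"translation": [0,0,-0.012],"rotation": [0,0,0]},
    {"translation": [0,0,-0.014],"rotation": [0,0,0]},
    {"translation": [0,0,-0.016],"rotation": [0,0,0]},
    {"translation": [0,0,-0.016],"rotation": [0,0,0]},
    {"translation": [0,0,-0.016],"rotation": [0,0,0]}
  ]
}}

```text
t: 8.78
eef_pos: [0.512, 0.3203, -0.0277]
ee_rot: [3.142, 0.0, 0.13]
force: [-0.3, 0.2, -0.8]
width: 0.0478
gripper_force: 0.0
```

Emit:
{"method": "apply_moves", "body": {
  "steps": [
    {"translation": [0,0,0],"rotation": [0,0,0]},
    {"translation": [0,0,0],"rotation": [0,0,0]},
    {"translation": [0,0,0],"rotation": [0,0,0]},
    {"translation": [0,0,0],"rotation": [0,0,0]},
    {"translation": [0,0,0],"rotation": [0,0,0]},
    {"translation": [0,0,0],"rotation": [0,0,0]},
    {"translation": [0,0,0],"rotation": [0,0,0]},
    {"translation": [0,0,0],"rotation": [0,0,0]},
    {"translation": [0,0,0],"rotation": [0,0,0]},
    {"translation": [0,0,0],"rotation": [0,0,0]}
  ],
  "jaw": 0.3,
  "newtons": 8
}}

```text
t: 9.62
eef_pos: [0.5121, 0.3204, -0.0276]
ee_rot: [-3.142, -0.0, 0.13]
force: [0.1, 0.8, 0.5]
width: 0.0375
gripper_force: 8.0
```

Gripped at 37.5 mm with 8 N. Next I'll lift it and carry it to above the warmer, turning −88°.

Emit:
{"method": "apply_moves", "body": {
  "steps": [
    {"translation": [0,0,0.02],"rotation": [0,0,0]},
    {"translation": [0,0,0.06],"rotation": [0,0,0]},
    {"translation": [0,0,0.12],"rotation": [0,0,0]},
    {"translation": [0,0,0.2],"rotation": [0,0,0]},
    {"translation": [0,0,0.28],"rotation": [0,0,0]},
    {"translation": [0,0,0.36],"rotation": [0,0,-0.15]},
    {"translation": [0,0,0.42],"rotation": [0,0,-0.35]},
    {"translation": [0,0,0.46],"rotation": [0,0,-0.55]},
    {"translation": [0,0,0.48],"rotation": [0,0,-0.75]},
    {"translation": [0,0,0.48],"rotation": [0,0,-0.92]}
  ]
}}

```text
t: 10.45
eef_pos: [0.5129, 0.3211, 0.0953]
ee_rot: [-3.138, -0.002, -0.357]
force: [1.1, -0.8, -0.4]
width: 0.0373
gripper_force: 8.0
```

Emit:
{"method": "apply_moves", "body": {
  "steps": [
    {"translation": [0,-0.05,0],"rotation": [0,0,-0.1]},
    {"translation": [0,-0.15,0],"rotation": [0,0,-0.2]},
    {"translation": [0,-0.25,0],"rotation": [0,0,-0.3]},
    {"translation": [0.01,-0.36,0],"rotation": [0,0,-0.4]},
    {"translation": [0.01,-0.47,0],"rotation": [0,0,-0.5]},
    {"translation": [0.02,-0.58,0],"rotation": [0,0,-0.6]},
    {"translation": [0.02,-0.68,0],"rotation": [0,0,-0.7]},
    {"translation": [0.02,-0.78,0],"rotation": [0,0,-0.8]},
    {"translation": [0.02,-0.88,0],"rotation": [0,0,-0.9]},
    {"translation": [0.02,-0.95,0],"rotation": [0,0,-1.0]}
  ]
}}

```text
t: 11.28
eef_pos: [0.5168, 0.081, 0.0934]
ee_rot: [-3.141, -0.0, -0.878]
force: [-0.1, 0.4, -0.1]
width: 0.0371
gripper_force: 8.0
```

Emit:
{"method": "apply_moves", "body": {
  "steps": [
    {"translation": [0.01,-0.1,0],"rotation": [0,0,-0.1]},
    {"translation": [0.01,-0.2,0],"rotation": [0,0,-0.2]},
    {"translation": [0.02,-0.3,0],"rotation": [0,0,-0.3]},
    {"translation": [0.02,-0.4,0],"rotation": [0,0,-0.4]},
    {"translation": [0.02,-0.5,0],"rotation": [0,0,-0.5]},
    {"translation": [0.02,-0.6,0],"rotation": [0,0,-0.6]},
    {"translation": [0.03,-0.7,0],"rotation": [0,0,-0.7]},
    {"translation": [0.03,-0.8,0],"rotation": [0,0,-0.8]},
    {"translation": [0.03,-0.87,0],"rotation": [0,0,-0.9]},
    {"translation": [0.03,-0.91,0],"rotation": [0,0,-1.0]}
  ]
}}

```text
t: 12.12
eef_pos: [0.5244, -0.1466, 0.0933]
ee_rot: [-3.141, -0.0, -1.403]
force: [-0.4, 0.5, -0.2]
width: 0.0373
gripper_force: 8.0
```

```bash
python3 - <<'E'
from h import *
s=get_state();cm=camera_model('wrist');im=grab_frame('wrist');cv2.imwrite('pics/w6.png',im);np.save('w6.npy',cm,allow_pickle=True)
print(s['t'],s['eef_pos'],np.degrees(s['ee_rot']),s['width'],cm['xyz'],s['gripper_force'])
for c in blobs(im,(18,90,80),(35,255,255),None,15)[:6]:print(c.mean(0).round(),cv2.contourArea(c),rect(cm,c,.012))
E
```

```text
12.1167 [ 0.52441904 -0.14655797  0.09332516] [-1.79959848e+02 -1.45919265e-02 -8.03773785e+01] 0.03729078478921787 [ 0.5362241  -0.21932251  0.28593055] 7.998168963559298
[375. 119.] 59149.5 (array([ 470.6, -202.3]), array([329.7, 204.8]), 5.6)
[ 61. 105.] 32114.0 (array([ 681. , -172.5]), array([198.8, 107.9]), 89.4)
[362. 361.] 7247.5 (array([458.2, -33.5]), array([371.4,  44.9]), 9.5)
[ 27. 361.] 471.0 (array([714.2,  21.2]), array([37.9, 18.8]), 65.7)
[184. 310.] 400.0 (array([590.3, -48.3]), array([ 9.3, 58.8]), 4.8)
[385. 310.] 361.0 (array([429.3, -75.7]), array([ 8.5, 58.7]), 14.4)
```

View pics/w6.png

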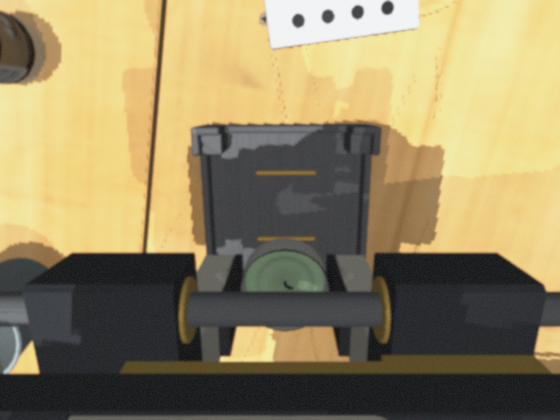

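The wrist view shows the upper rib at (286,172), the lower rib at (285,239), and the held, level light at about (286,280). The ribs run parallel to the image rows.

```bash
python3 - <<'E'
from h import *
im=cv2.imread('pics/w6.png');cm=np.load('w6.npy',allow_pickle=True).item()
P=[]
for box in((240,165,335,180),(240,230,335,243)):
    for c in blobs(im,(10,80,60),(35,255,255),box,10)[:1]:
        e=cast(cm,[[c[:,0].min(),c[:,1].mean()],[c[:,0].max(),c[:,1].mean()]],.012);m=e.mean(0);P.append(m)
        print(c.mean(0),c[:,0].min(),c[:,0].max(),c[:,1].min(),c[:,1].max(),m[:2].round(4),yawline(cm,c,.012)[1],np.linalg.norm(e[0]-e[1]))
print('floor centre',sum(P)/2,'dist',np.linalg.norm(P[0]-P[1]))
m=cv2.inRange(cv2.cvtColor(im,cv2.COLOR_BGR2HSV),(40,30,40),(85,255,255));k=np.zeros_like(m);k[245:292,240:330]=255
c=np.argwhere(m&k)[:,::-1];print('wax',c.min(0),c.max(0));w=(c.min(0)[0]+c.max(0)[0])/2
print(cast(cm,[[w,283],[w,275]],.141))
# warmer lip tops, upper side corners
print(cast(cm,[[192,127],[380,124]],.044))
E
```

```text
[285.5        172.25806452] 256 315 170 175 [ 0.5279 -0.1739] -169.99135066055746 0.043129689182620584
[285.50847458 237.55932203] 257 314 236 240 [ 0.5194 -0.1241] -170.48557179305354 0.043736053993378515
floor centre [ 0.52363686 -0.14904699  0.012     ] dist 0.0505154324226373
wax [242 250] [326 291]
[[ 0.52453299 -0.14893163  0.141     ]
 [ 0.52514578 -0.15254408  0.141     ]]
[[ 0.5913013  -0.1975725   0.044     ]
 [ 0.47586661 -0.21903045  0.044     ]]
```

Emit:
{"method": "apply_moves", "body": {
  "steps": [
    {"translation": [-0.003,-0.005,-0.03],"rotation": [0,0,0]},
    {"translation": [-0.003,-0.005,-0.08],"rotation": [0,0,0]},
    {"translation": [-0.003,-0.005,-0.13],"rotation": [0,0,0]},
    {"translation": [-0.003,-0.005,-0.18],"rotation": [0,0,0]},
    {"translation": [-0.003,-0.005,-0.23],"rotation": [0,0,0]},
    {"translation": [-0.003,-0.005,-0.28],"rotation": [0,0,0]},
    {"translation": [-0.003,-0.005,-0.33],"rotation": [0,0,0]},
    {"translation": [-0.003,-0.005,-0.37],"rotation": [0,0,0]},
    {"translation": [-0.003,-0.005,-0.4],"rotation": [0,0,0]},
    {"translation": [-0.003,-0.005,-0.41],"rotation": [0,0,0]}
  ]
}}

```text
t: 13.0
eef_pos: [0.5231, -0.1455, -0.0113]
ee_rot: [3.14, 0.0, -1.398]
force: [-0.2, 0.6, 0.2]
width: 0.0375
gripper_force: 8.0
```

```bash
python3 - <<'E'
from h import *
s=get_state();cm=camera_model('wrist');im=grab_frame('wrist');cv2.imwrite('pics/w7.png',im)
print(s['t'],s['eef_pos'],np.degrees(s['ee_rot'])[2],s['width'],s['force'])
for c in blobs(im,(10,80,60),(35,255,255),(180,100,390,250),20)[:4]:
    e=cast(cm,[[c[:,0].min(),c[:,1].mean()],[c[:,0].max(),c[:,1].mean()]],.012);print(c.min(0),c.max(0),e.mean(0).round(4),np.linalg.norm(e[0]-e[1]))
cv2.imwrite('pics/w7c.png',cv2.resize(im[90:330,140:430],None,fx=2.4,fy=2.4,interpolation=cv2.INTER_CUBIC))
E
```

```text
13.0 [ 0.52310972 -0.145532   -0.01125434] -80.09393810872093 0.037487530051591667 [-0.15281127  0.61706711  0.15305249]
[180 100] [389 132] [ 0.5347 -0.2144  0.012 ] 0.0907186690872679
[237 204] [331 211] [ 0.5278 -0.1736  0.012 ] 0.04359809365087468
```

```bash
python3 - <<'E'
from h import *
s=get_state();cm=camera_model('wrist');im=cv2.imread('pics/w7.png')
hsv=cv2.cvtColor(im,cv2.COLOR_BGR2HSV)
m=cv2.inRange(hsv,(38,40,40),(85,255,255));k=np.zeros_like(m);k[225:291,235:335]=255;m&=k
cs,_=cv2.findContours(m,cv2.RETR_EXTERNAL,cv2.CHAIN_APPROX_NONE);c=max(cs,key=cv2.contourArea)[:,0]
print(c.min(0),c.max(0),cv2.contourArea(c))
c=c[(c[:,1]<275)&(c[:,0]>240)&(c[:,0]<330)]
p=cast(cm,c,.0355)[:,:2]
A=np.c_[2*p,np.ones(len(p))];x=np.linalg.lstsq(A,(p**2).sum(1),rcond=None)[0];print('centre',x[:2],'r',np.sqrt(x[2]+x[0]**2+x[1]**2),s['eef_pos'][:2])
print(p[np.argmin(c[:,1])])
E
```

```text
[244 250] [326 290] 2598.0
centre [ 0.52253305 -0.14388195] r 0.01846824496473983 [ 0.52321583 -0.14560858]
[ 0.52671577 -0.16205995]
```

```bash
python3 - <<'E'
from h import *
im=cv2.imread('pics/top0.png');cm=camera_model('top')
h=cv2.cvtColor(im,cv2.COLOR_BGR2HSV)
Q=[]
for b in((338,228,352,258),(358,224,374,254)):
    c=blobs(im,(18,60,60),(38,255,255),b,0);p=np.vstack(c);print(len(p),p.min(0),p.max(0));Q.append((p.min(0)+p.max(0))/2)
print(cast(cm,Q,.012),cast(cm,[np.mean(Q,0)],.012))
sm=camera_model('scene');si=cv2.imread('pics/scene0.png')
c=blobs(si,(18,60,90),(38,255,255),(278,258,316,288),0);print([(q.min(0),q.max(0)) for q in c[:6]]);
for q in c[:2]:print(cast(sm,[(q.min(0)+q.max(0))/2],.012))
E
```

```text
36 [343 233] [346 250]
35 [363 230] [367 247]
[[ 0.5199172  -0.12060422  0.012     ]
 [ 0.5281241  -0.17047211  0.012     ]] [[ 0.52402011 -0.1455349   0.012     ]]
[(array([295, 274], dtype=int32), array([306, 282], dtype=int32)), (array([284, 262], dtype=int32), array([295, 270], dtype=int32)), (array([314, 287], dtype=int32), array([315, 287], dtype=int32)), (array([280, 287], dtype=int32), array([280, 287], dtype=int32))]
[[ 0.52797233 -0.17360855  0.012     ]]
[[ 0.51935883 -0.12375376  0.012     ]]
```

Three views put the floor centre near (0.5237, −0.1483), so I'll shift about −3 mm in y and lower gently.

Emit:
{"method": "apply_moves", "body": {
  "steps": [
    {"translation": [0.003,-0.006,0],"rotation": [0,0,0]},
    {"translation": [0.003,-0.013,-0.006],"rotation": [0,0,0]},
    {"translation": [0.003,-0.013,-0.014],"rotation": [0,0,0]},
    {"translation": [0.003,-0.013,-0.022],"rotation": [0,0,0]},
    {"translation": [0.003,-0.013,-0.03],"rotation": [0,0,0]},
    {"translation": [0.003,-0.013,-0.037],"rotation": [0,0,0]},
    {"translation": [0.003,-0.013,-0.043],"rotation": [0,0,0]},
    {"translation": [0.003,-0.013,-0.047],"rotation": [0,0,0]},
    {"translation": [0.003,-0.013,-0.049],"rotation": [0,0,0]},
    {"translation": [0.003,-0.013,-0.049],"rotation": [0,0,0]}
  ]
}}

```text
t: 13.88
eef_pos: [0.5245, -0.1491, -0.0225]
ee_rot: [3.141, 0.0, -1.399]
force: [-0.4, -0.3, -0.2]
width: 0.0373
gripper_force: 8.0
```

Emit:
{"method": "apply_moves", "body": {
  "steps": [
    {"translation": [0,0,-0.001],"rotation": [0,0,0]},
    {"translation": [0,0,-0.001],"rotation": [0,0,0]},
    {"translation": [0,0,-0.002],"rotation": [0,0,0]},
    {"translation": [0,0,-0.002],"rotation": [0,0,0]},
    {"translation": [0,0,-0.003],"rotation": [0,0,0]},
    {"translation": [0,0,-0.003],"rotation": [0,0,0]},
    {"translation": [0,0,-0.004],"rotation": [0,0,0]},
    {"translation": [0,0,-0.004],"rotation": [0,0,0]},
    {"translation": [0,0,-0.004],"rotation": [0,0,0]},
    {"translation": [0,0,-0.004],"rotation": [0,0,0]}
  ]
}}

```text
t: 14.72
eef_pos: [0.5245, -0.1492, -0.0234]
ee_rot: [-3.142, 0.0, -1.399]
force: [0.4, -0.0, -0.6]
width: 0.0371
gripper_force: 8.0
```

Emit:
{"method": "apply_moves", "body": {
  "steps": [
    {"translation": [0,0,-0.001],"rotation": [0,0,0]},
    {"translation": [0,0,-0.002],"rotation": [0,0,0]},
    {"translation": [0,0,-0.003],"rotation": [0,0,0]},
    {"translation": [0,0,-0.004],"rotation": [0,0,0]},
    {"translation": [0,0,-0.005],"rotation": [0,0,0]},
    {"translation": [0,0,-0.005],"rotation": [0,0,0]},
    {"translation": [0,0,-0.005],"rotation": [0,0,0]},
    {"translation": [0,0,-0.005],"rotation": [0,0,0]},
    {"translation": [0,0,-0.005],"rotation": [0,0,0]},
    {"translation": [0,0,-0.005],"rotation": [0,0,0]}
  ]
}}

```text
t: 15.55
eef_pos: [0.5245, -0.1492, -0.0246]
ee_rot: [3.142, -0.0, -1.399]
force: [0.8, 1.0, 0.2]
width: 0.0374
gripper_force: 8.0
```

Emit:
{"method": "apply_moves", "body": {
  "steps": [
    {"translation": [0,0,-0.001],"rotation": [0,0,0]},
    {"translation": [0,0,-0.002],"rotation": [0,0,0]},
    {"translation": [0,0,-0.002],"rotation": [0,0,0]},
    {"translation": [0,0,-0.003],"rotation": [0,0,0]},
    {"translation": [0,0,-0.003],"rotation": [0,0,0]},
    {"translation": [0,0,-0.003],"rotation": [0,0,0]},
    {"translation": [0,0,-0.003],"rotation": [0,0,0]},
    {"translation": [0,0,-0.003],"rotation": [0,0,0]},
    {"translation": [0,0,-0.003],"rotation": [0,0,0]},
    {"translation": [0,0,-0.003],"rotation": [0,0,0]}
  ]
}}

```text
t: 16.38
eef_pos: [0.5246, -0.1492, -0.0248]
ee_rot: [-3.141, -0.0, -1.399]
force: [-2.0, 1.2, 7.3]
width: 0.0375
gripper_force: 8.0
```

Contact at about 7 N. I'll release, then lift straight up.

Emit:
{"method": "apply_moves", "body": {
  "steps": [
    {"translation": [0,0,0.002],"rotation": [0,0,0]},
    {"translation": [0,0,0.002],"rotation": [0,0,0]},
    {"translation": [0,0,0.002],"rotation": [0,0,0]},
    {"translation": [0,0,0.002],"rotation": [0,0,0]},
    {"translation": [0,0,0.002],"rotation": [0,0,0]},
    {"translation": [0,0,0.002],"rotation": [0,0,0]},
    {"translation": [0,0,0.002],"rotation": [0,0,0]},
    {"translation": [0,0,0.002],"rotation": [0,0,0]},
    {"translation": [0,0,0.002],"rotation": [0,0,0]},
    {"translation": [0,0,0.002],"rotation": [0,0,0]}
  ],
  "jaw": -0.25
}}

```text
t: 17.22
eef_pos: [0.5246, -0.1492, -0.0249]
ee_rot: [3.142, 0.0, -1.399]
force: [0.3, -0.5, -0.2]
width: 0.0545
gripper_force: 0.0
```

Emit:
{"method": "apply_moves", "body": {
  "steps": [
    {"translation": [0,0,0.02],"rotation": [0,0,0]},
    {"translation": [0,0,0.05],"rotation": [0,0,0]},
    {"translation": [0,0,0.1],"rotation": [0,0,0]},
    {"translation": [0,0,0.16],"rotation": [0,0,0]},
    {"translation": [0,0,0.23],"rotation": [0,0,0]},
    {"translation": [0,0,0.3],"rotation": [0,0,-0.1]},
    {"translation": [0,-0.04,0.37],"rotation": [0,0,-0.3]},
    {"translation": [0,-0.09,0.43],"rotation": [0,0,-0.5]},
    {"translation": [0,-0.14,0.48],"rotation": [0,0,-0.7]},
    {"translation": [0,-0.18,0.5],"rotation": [0,0,-0.9]}
  ]
}}

```text
t: 18.05
eef_pos: [0.5258, -0.195, 0.1033]
ee_rot: [-3.138, 0.001, -1.875]
force: [-0.3, -0.1, 0.3]
width: 0.055
gripper_force: 0.0
```

Emit:
{"method": "apply_moves", "body": {
  "steps": [
    {"translation": [0,-0.05,0],"rotation": [0,0,-0.1]},
    {"translation": [0,-0.1,0],"rotation": [0,0,-0.2]},
    {"translation": [0,-0.15,0],"rotation": [0,0,-0.3]},
    {"translation": [0,-0.2,0],"rotation": [0,0,-0.4]},
    {"translation": [0,-0.25,0],"rotation": [0,0,-0.5]},
    {"translation": [0,-0.3,0],"rotation": [0,0,-0.6]},
    {"translation": [0,-0.35,0],"rotation": [0,0,-0.7]},
    {"translation": [-0.01,-0.4,0],"rotation": [0,0,-0.8]},
    {"translation": [-0.02,-0.45,0],"rotation": [0,0,-0.9]},
    {"translation": [-0.02,-0.5,0],"rotation": [0,0,-1.0]}
  ]
}}

```text
t: 18.88
eef_pos: [0.5192, -0.3198, 0.101]
ee_rot: [-3.141, 0.0, -2.396]
force: [0.9, 0.6, 0.6]
width: 0.0547
gripper_force: 0.0
```

Emit:
{"method": "apply_moves", "body": {
  "steps": [
    {"translation": [0,0,0],"rotation": [0,0,-0.1]},
    {"translation": [0,0,0],"rotation": [0,0,-0.2]},
    {"translation": [0,0,0],"rotation": [0,0,-0.3]},
    {"translation": [0,0,0],"rotation": [0,0,-0.4]},
    {"translation": [0,0,0],"rotation": [0,0,-0.5]},
    {"translation": [0,0,0],"rotation": [0,0,-0.6]},
    {"translation": [0,0,0],"rotation": [0,0,-0.7]},
    {"translation": [0,0,0],"rotation": [0,0,-0.87]},
    {"translation": [0,0,0],"rotation": [0,0,-0.87]},
    {"translation": [0,0,0],"rotation": [0,0,-0.87]}
  ]
}}

```text
t: 19.72
eef_pos: [0.5196, -0.3192, 0.1008]
ee_rot: [-3.141, 0.001, -2.847]
force: [0.7, 0.8, -0.0]
width: 0.0549
gripper_force: 0.0
```

```bash
cat > pot.py <<'E'
from h import *
s=get_state();cm=camera_model('wrist');im=grab_frame('wrist');cv2.imwrite('pics/p%d.png'%(s['t']*10),im)
print(s['t'],s['eef_pos'],np.degrees(s['ee_rot'])[2],s['width'],s['force'])
p=blobs(im,(0,0,130),(179,60,255),None,300);
for c in p[:3]:
    print(c.min(0),c.max(0),rect(cm,c,.005))
E
python3 pot.py; python3 - <<'E'
from h import *
t=grab_frame('top');sc=grab_frame('scene');cv2.imwrite('pics/t2.png',t);cv2.imwrite('pics/s2.png',sc)
for n,im,b in(('top',t,(335,220,380,262)),('scene',sc,(275,255,318,290))):
    for c in blobs(im,(30,25,70),(75,255,255),b,15)[:2]:print(n,c.mean(0),rect(camera_model(n),c,.022))
sm=camera_model('scene');c=blobs(cv2.imread('pics/scene0.png'),(0,0,120),(179,70,255),(290,290,360,350),300);print('pot scene',rect(sm,c[0],.005))
E
```

```text
19.7167 [ 0.51960728 -0.31921527  0.10080058] -163.1112118205732 0.054885803334846675 [ 0.72332931  0.80322959 -0.03635146]
[218 137] [352 264] (array([ 519.5, -318.9]), array([103. , 102.5]), 16.9)
top [353.77777778 239.47222222] (array([ 524.9, -139.8]), array([31.5, 19.3]), 0.3)
scene [293.93548387 271.83870968] (array([ 517.7, -151.8]), array([21.8, 32.3]), 22.0)
pot scene (array([ 518.8, -319.6]), array([104.4, 104. ]), 17.1)
```

```bash
python3 - <<'E'
from h import *
for n,a,b,box in(('top','top0','t2',(338,224,376,258)),('scene','scene0','s2',(276,256,318,290))):
    d=cv2.absdiff(cv2.imread(f'pics/{a}.png'),cv2.imread(f'pics/{b}.png')).max(2)
    m=(cv2.GaussianBlur(d,(3,3),0)>22).astype(np.uint8);k=np.zeros_like(m);x0,y0,x1,y1=box;k[y0:y1,x0:x1]=1;m&=k
    c=max(cv2.findContours(m,cv2.RETR_EXTERNAL,cv2.CHAIN_APPROX_NONE)[0],key=cv2.contourArea)[:,0];print(n,c.min(0),c.max(0),rect(camera_model(n),c,.018))
E
```

```text
top [338 224] [375 257] (array([ 523., -149.]), array([80.4, 89.8]), 0.5)
scene [290 256] [317 289] (array([ 542.8, -163.7]), array([110.5,  76.7]), 61.5)
```

Emit:
{"method": "apply_moves", "body": {
  "steps": [
    {"translation": [0,0,-0.05],"rotation": [0,0,0]},
    {"translation": [0,0,-0.12],"rotation": [0,0,0]},
    {"translation": [0,0,-0.19],"rotation": [0,0,0]},
    {"translation": [0,0,-0.26],"rotation": [0,0,0]},
    {"translation": [0,0,-0.32],"rotation": [0,0,0]},
    {"translation": [0,0,-0.37],"rotation": [0,0,0]},
    {"translation": [0,0,-0.41],"rotation": [0,0,0]},
    {"translation": [0,0,-0.44],"rotation": [0,0,0]},
    {"translation": [0,0,-0.46],"rotation": [0,0,0]},
    {"translation": [0,0,-0.46],"rotation": [0,0,0]}
  ],
  "jaw": -0.25
}}

```text
t: 20.7
eef_pos: [0.5191, -0.319, -0.0157]
ee_rot: [3.141, -0.001, -2.849]
force: [-0.5, 0.1, -0.4]
width: 0.0549
gripper_force: 0.0
```

```bash
python3 pot.py
```

```text
20.7 [ 0.51910166 -0.31901763 -0.01574819] -163.23157681426832 0.05493887687996282 [-0.53806355  0.07500587 -0.39550408]
[173 157] [396 291] (array([ 502. , -324.3]), array([ 66.8, 101.8]), 17.2)
[206 326] [362 356] (array([ 561.8, -306.8]), array([18. , 82.2]), 16.8)
```

```bash
python3 - <<'E'
import cv2,numpy as np
r=lambda n,x0,y0,x1,y1,w,h:cv2.resize(cv2.imread(f'pics/{n}.png')[y0:y1,x0:x1],(w,h),interpolation=cv2.INTER_CUBIC)
import glob
p=sorted(glob.glob('pics/p20*.png'))[-1][5:-4]
cv2.imwrite('pics/mix.png',np.vstack([np.hstack([r('t2',322,204,392,274,300,300),r('s2',256,232,336,292,400,300)]),np.hstack([r(p,0,0,560,420,400,300),r('w7',140,90,430,330,300,300)])]))
E
```

```text
(no output)
```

View pics/mix.png

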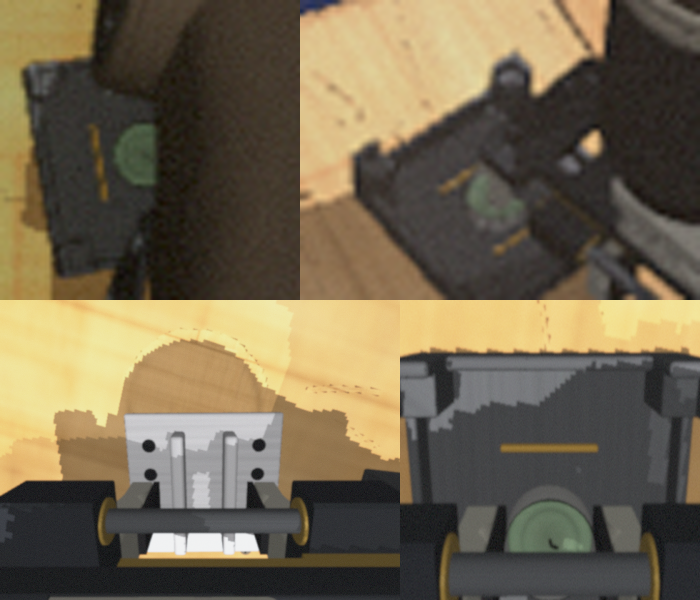

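The light stands upright between the ribs, at about (140,155) in the top crop and (497,195) in the scene crop. The pot rest's rails sit between the fingers in the lower-left picture. I'll check the centring numerically and lower to the rails.

```bash
python3 - <<'E'
from h import *
s2=cv2.imread('pics/s2.png');cm=camera_model('scene')
L=cv2.cvtColor(cv2.GaussianBlur(s2,(3,3),0),cv2.COLOR_BGR2LAB).astype(int)
m=((L[...,1]<124)).astype(np.uint8);k=np.zeros_like(m);k[260:284,284:312]=1;m&=k
c=max(cv2.findContours(m,cv2.RETR_EXTERNAL,cv2.CHAIN_APPROX_NONE)[0],key=cv2.contourArea)[:,0]
print(c.min(0),c.max(0),cv2.contourArea(c),rect(cm,c,.022),cast(cm,[c.mean(0)],.022))
E
```

```text
[290 268] [294 274] 11.5 (array([ 512.6, -147.2]), array([21.4,  9.2]), 77.3) [[ 0.51312373 -0.14736765  0.022     ]]
```

Emit:
{"method": "apply_moves", "body": {
  "steps": [
    {"translation": [0.001,0,-0.006],"rotation": [0,0,0]},
    {"translation": [0.001,0,-0.012],"rotation": [0,0,0]},
    {"translation": [0.001,0,-0.018],"rotation": [0,0,0]},
    {"translation": [0.001,0,-0.024],"rotation": [0,0,0]},
    {"translation": [0.001,0,-0.029],"rotation": [0,0,0]},
    {"translation": [0.001,0,-0.033],"rotation": [0,0,0]},
    {"translation": [0.001,0,-0.036],"rotation": [0,0,0]},
    {"translation": [0.001,0,-0.038],"rotation": [0,0,0]},
    {"translation": [0.001,0,-0.038],"rotation": [0,0,0]},
    {"translation": [0.001,0,-0.038],"rotation": [0,0,0]}
  ]
}}

```text
t: 21.58
eef_pos: [0.5198, -0.3192, -0.0244]
ee_rot: [3.142, -0.0, -2.849]
force: [-0.3, 0.5, -0.5]
width: 0.0548
gripper_force: 0.0
```

By hand from the top crop, the light is within about 1.5 mm of the middle. Now I'll grip the rails.

Emit:
{"method": "apply_moves", "body": {
  "steps": [
    {"translation": [0,0,-0.003],"rotation": [0,0,0]},
    {"translation": [0,0,-0.005],"rotation": [0,0,0]},
    {"translation": [0,0,-0.005],"rotation": [0,0,0]},
    {"translation": [0,0,-0.005],"rotation": [0,0,0]},
    {"translation": [0,0,-0.005],"rotation": [0,0,0]},
    {"translation": [0,0,-0.005],"rotation": [0,0,0]},
    {"translation": [0,0,-0.005],"rotation": [0,0,0]},
    {"translation": [0,0,-0.005],"rotation": [0,0,0]},
    {"translation": [0,0,-0.005],"rotation": [0,0,0]},
    {"translation": [0,0,-0.005],"rotation": [0,0,0]}
  ],
  "jaw": 0.3,
  "newtons": 30
}}

```text
t: 22.42
eef_pos: [0.5197, -0.3191, -0.0257]
ee_rot: [3.141, -0.0, -2.849]
force: [-1.6, 0.6, -1.3]
width: 0.0399
gripper_force: 30.0
```

Emit:
{"method": "apply_moves", "body": {
  "steps": [
    {"translation": [0,0,0],"rotation": [0,0,0]},
    {"translation": [0,0,0],"rotation": [0,0,0]},
    {"translation": [0,0,0.01],"rotation": [0,0,0]},
    {"translation": [0,0,0.03],"rotation": [0,0,0]},
    {"translation": [0,0,0.07],"rotation": [0,0,0]},
    {"translation": [0,0,0.13],"rotation": [0,0,0]},
    {"translation": [0,0,0.2],"rotation": [0,0,0]},
    {"translation": [0,0,0.27],"rotation": [0,0,0]},
    {"translation": [0,0,0.33],"rotation": [0,0,0]},
    {"translation": [0,0,0.36],"rotation": [0,0,0]}
  ]
}}

```text
t: 23.25
eef_pos: [0.5211, -0.3197, 0.0676]
ee_rot: [-3.139, 0.003, -2.849]
force: [0.6, -0.0, -4.2]
width: 0.0396
gripper_force: 30.0
```

Emit:
{"method": "apply_moves", "body": {
  "steps": [
    {"translation": [0,0,0],"rotation": [0,0,0]},
    {"translation": [0,0,0],"rotation": [0,0,0]},
    {"translation": [0,0,0],"rotation": [0,0,0]},
    {"translation": [0,0,0],"rotation": [0,0,0]},
    {"translation": [0,0,0],"rotation": [0,0,0]},
    {"translation": [0,0,0],"rotation": [0,0,0]},
    {"translation": [0,0,0],"rotation": [0,0,0]},
    {"translation": [0,0,0],"rotation": [0,0,0]},
    {"translation": [0,0,0],"rotation": [0,0,0]},
    {"translation": [0,0,0],"rotation": [0,0,0]}
  ]
}}

```text
t: 24.08
eef_pos: [0.5198, -0.3191, 0.0643]
ee_rot: [3.142, -0.0, -2.849]
force: [0.3, -0.5, -3.7]
width: 0.04
gripper_force: 30.0
```

```bash
python3 - <<'E'
from h import *
s=get_state();cm=camera_model('wrist');im=grab_frame('wrist');cv2.imwrite('pics/p3.png',im)
print(s['t'],s['eef_pos'],np.degrees(s['ee_rot']),s['force'],s['moment'])
p=blobs(im,(0,0,110),(179,60,255),None,300);z=s['eef_pos'][2]+.026+.005
for c in p[:3]:print(c.min(0),c.max(0),rect(cm,c,z))
# front plate edge corners
c=p[0];q=cast(cm,c,z)[:,:2];a=np.radians(17);fx=q@[-np.cos(a),-np.sin(a)];fy=q@[-np.sin(a),np.cos(a)]
print('front',fx.max(),'sides',fy.min(),fy.max(),'tcp',s['eef_pos'][:2]@np.array([-np.cos(a),-np.sin(a)]),s['eef_pos'][:2]@np.array([-np.sin(a),np.cos(a)]))
E
```

```text
24.0833 [ 0.51977703 -0.31914412  0.06429559] [ 1.79996321e+02 -5.44997528e-03 -1.63250079e+02] [ 0.30948284 -0.51440998 -3.66890106] [ 0.06542907 -0.12111914  0.05482633]
[166 159] [402 291] (array([ 499.9, -325.8]), array([ 62.2, 101.8]), 16.8)
[215 325] [354 362] (array([ 557.1, -308.3]), array([21. , 69.4]), 16.8)
front -0.3516228791358687 sides -0.5085305281053641 -0.4067847428417274 tcp -0.40375653378024445 -0.45716713454728664
```

The plate is held level and centred to within about 1 mm. I'll carry it over the warmer, turning −7°.

Emit:
{"method": "apply_moves", "body": {
  "steps": [
    {"translation": [0.002,0.04,0],"rotation": [0,0,-0.02]},
    {"translation": [0.004,0.11,0],"rotation": [0,0,-0.05]},
    {"translation": [0.006,0.2,0],"rotation": [0,0,-0.08]},
    {"translation": [0.008,0.29,0],"rotation": [0,0,-0.11]},
    {"translation": [0.01,0.38,0],"rotation": [0,0,-0.14]},
    {"translation": [0.012,0.47,0],"rotation": [0,0,-0.17]},
    {"translation": [0.014,0.55,0],"rotation": [0,0,-0.2]},
    {"translation": [0.016,0.62,0],"rotation": [0,0,-0.22]},
    {"translation": [0.017,0.66,0],"rotation": [0,0,-0.233]},
    {"translation": [0.017,0.68,0],"rotation": [0,0,-0.233]}
  ]
}}

```text
t: 24.97
eef_pos: [0.5243, -0.1479, 0.0647]
ee_rot: [-3.142, 0.001, -2.97]
force: [-0.0, -0.6, -3.6]
width: 0.0396
gripper_force: 30.0
```

Emit:
{"method": "apply_moves", "body": {
  "steps": [
    {"translation": [0,0,0],"rotation": [0,0,0]},
    {"translation": [0,0,0],"rotation": [0,0,0]},
    {"translation": [0,0,-0.02],"rotation": [0,0,0]},
    {"translation": [0,0,-0.05],"rotation": [0,0,0]},
    {"translation": [0,0,-0.08],"rotation": [0,0,0]},
    {"translation": [0,0,-0.11],"rotation": [0,0,0]},
    {"translation": [0,0,-0.14],"rotation": [0,0,0]},
    {"translation": [0,0,-0.155],"rotation": [0,0,0]},
    {"translation": [0,0,-0.16],"rotation": [0,0,0]},
    {"translation": [0,0,-0.16],"rotation": [0,0,0]}
  ]
}}

```text
t: 25.8
eef_pos: [0.5237, -0.1492, 0.0238]
ee_rot: [3.142, -0.001, -2.971]
force: [0.1, 0.8, -3.1]
width: 0.0397
gripper_force: 30.0
```

```bash
python3 - <<'E'
from h import *
s=get_state();cm=camera_model('wrist');im=grab_frame('wrist');cv2.imwrite('pics/p4.png',im)
t=grab_frame('scene');cv2.imwrite('pics/s4.png',t)
print(s['t'],s['eef_pos'],np.degrees(s['ee_rot']),s['force'])
p=blobs(im,(0,0,110),(179,60,255),None,300);z=s['eef_pos'][2]+.0307
c=p[0];print(c.min(0),c.max(0),rect(cm,c,z))
w=blobs(im,(0,0,0),(179,110,85),(150,60,420,250),300)
for q in w[:3]:print('dark',q.min(0),q.max(0),rect(cm,q,.044))
# dark columns extents along rows above the plate edge
h=cv2.cvtColor(im,cv2.COLOR_BGR2HSV)[...,2]
for r in range(c[:,1].min()-14,c[:,1].min()+30,4):
    d=np.where(h[r]<95)[0];print(r,d.min() if len(d) else None,d.max() if len(d) else None,''.join('#' if v<95 else ('o' if v>150 else '-') for v in h[r,120:450:6]))
E
```

```text
25.8 [ 0.52372292 -0.14923601  0.02376965] [ 1.79996686e+02 -6.45735169e-02 -1.70239754e+02] [ 0.13935157  0.82485453 -3.08558436]
[165 159] [402 291] (array([ 503.4, -153.4]), array([ 62.3, 102.4]), 9.8)
dark [157 133] [419 175] (array([ 468.8, -157.3]), array([ 18.6, 118.6]), 6.5)
145 157 419 oooooo-###########################################---oo
149 158 418 ooooooo###########################################---oo
153 158 418 oooooo-###########################################---oo
157 158 417 oooooo-###########################################--ooo
161 158 417 ooooooo#oooooooooooooooooooooooo----------o-----##--ooo
165 159 417 ooooooo#ooooooooooooooooooooooooooooooooooooooo-##--ooo
169 159 416 ooooooo#ooooooooooooooooooooooooooooooooooooooo###-oooo
173 160 416 ooooooo#ooooooooooooooooooooooooooooooooooooooo###-oooo
177 None None ooooooo-ooooooooooooooooooooooooooooooooooooooo----oooo
181 None None ooooooooooooooooooooooooooooooooooooooooooooooo-o--oooo
185 None None ooooooooooooooooooooooooooooooooooooooooooooooo-o--oooo
```

Emit:
{"method": "apply_moves", "body": {
  "steps": [
    {"translation": [0.002,0.003,0],"rotation": [0,0,0]},
    {"translation": [0.002,0.003,-0.006],"rotation": [0,0,0]},
    {"translation": [0.002,0.003,-0.012],"rotation": [0,0,0]},
    {"translation": [0.002,0.003,-0.018],"rotation": [0,0,0]},
    {"translation": [0.002,0.003,-0.024],"rotation": [0,0,0]},
    {"translation": [0.002,0.003,-0.03],"rotation": [0,0,0]},
    {"translation": [0.002,0.003,-0.036],"rotation": [0,0,0]},
    {"translation": [0.002,0.003,-0.041],"rotation": [0,0,0]},
    {"translation": [0.002,0.003,-0.043],"rotation": [0,0,0]},
    {"translation": [0.002,0.003,-0.043],"rotation": [0,0,0]}
  ]
}}

```text
t: 26.73
eef_pos: [0.5244, -0.1484, 0.0134]
ee_rot: [3.142, -0.0, -2.971]
force: [0.2, 0.5, -3.8]
width: 0.0397
gripper_force: 30.0
```

Emit:
{"method": "apply_moves", "body": {
  "steps": [
    {"translation": [0,0,0],"rotation": [0,0,0]},
    {"translation": [0,0,-0.001],"rotation": [0,0,0]},
    {"translation": [0,0,-0.002],"rotation": [0,0,0]},
    {"translation": [0,0,-0.003],"rotation": [0,0,0]},
    {"translation": [0,0,-0.004],"rotation": [0,0,0]},
    {"translation": [0,0,-0.005],"rotation": [0,0,0]},
    {"translation": [0,0,-0.006],"rotation": [0,0,0]},
    {"translation": [0,0,-0.006],"rotation": [0,0,0]},
    {"translation": [0,0,-0.006],"rotation": [0,0,0]},
    {"translation": [0,0,-0.006],"rotation": [0,0,0]}
  ]
}}

```text
t: 27.57
eef_pos: [0.5246, -0.1484, 0.0121]
ee_rot: [3.142, 0.0, -2.971]
force: [0.4, -1.0, -3.2]
width: 0.0398
gripper_force: 30.0
```

Emit:
{"method": "apply_moves", "body": {
  "steps": [
    {"translation": [0,0,-0.001],"rotation": [0,0,0]},
    {"translation": [0,0,-0.002],"rotation": [0,0,0]},
    {"translation": [0,0,-0.003],"rotation": [0,0,0]},
    {"translation": [0,0,-0.004],"rotation": [0,0,0]},
    {"translation": [0,0,-0.005],"rotation": [0,0,0]},
    {"translation": [0,0,-0.006],"rotation": [0,0,0]},
    {"translation": [0,0,-0.006],"rotation": [0,0,0]},
    {"translation": [0,0,-0.006],"rotation": [0,0,0]},
    {"translation": [0,0,-0.006],"rotation": [0,0,0]},
    {"translation": [0,0,-0.006],"rotation": [0,0,0]}
  ]
}}

```text
t: 28.4
eef_pos: [0.5246, -0.1484, 0.0106]
ee_rot: [-3.142, 0.0, -2.971]
force: [-0.9, -0.4, -2.4]
width: 0.0396
gripper_force: 30.0
```

Emit:
{"method": "apply_moves", "body": {
  "steps": [
    {"translation": [0,0,-0.001],"rotation": [0,0,0]},
    {"translation": [0,0,-0.001],"rotation": [0,0,0]},
    {"translation": [0,0,-0.001],"rotation": [0,0,0]},
    {"translation": [0,0,-0.002],"rotation": [0,0,0]},
    {"translation": [0,0,-0.002],"rotation": [0,0,0]},
    {"translation": [0,0,-0.002],"rotation": [0,0,0]},
    {"translation": [0,0,-0.002],"rotation": [0,0,0]},
    {"translation": [0,0,-0.002],"rotation": [0,0,0]},
    {"translation": [0,0,-0.002],"rotation": [0,0,0]},
    {"translation": [0,0,-0.002],"rotation": [0,0,0]}
  ]
}}

```text
t: 29.23
eef_pos: [0.5246, -0.1484, 0.0102]
ee_rot: [-3.142, 0.0, -2.971]
force: [0.0, 1.2, -0.5]
width: 0.0397
gripper_force: 30.0
```

The weight is off the hand, so the plate rests on the ledges. I'll release and lift clear.

Emit:
{"method": "apply_moves", "body": {
  "steps": [
    {"translation": [0,0,0],"rotation": [0,0,0]},
    {"translation": [0,0,0],"rotation": [0,0,0]},
    {"translation": [0,0,0],"rotation": [0,0,0]},
    {"translation": [0,0,0],"rotation": [0,0,0]},
    {"translation": [0,0,0],"rotation": [0,0,0]},
    {"translation": [0,0,0],"rotation": [0,0,0]},
    {"translation": [0,0,0],"rotation": [0,0,0]},
    {"translation": [0,0,0],"rotation": [0,0,0]},
    {"translation": [0,0,0],"rotation": [0,0,0]},
    {"translation": [0,0,0],"rotation": [0,0,0]}
  ],
  "jaw": -0.25
}}

```text
t: 30.07
eef_pos: [0.5246, -0.1484, 0.0101]
ee_rot: [3.142, 0.0, -2.971]
force: [0.0, 0.6, 1.2]
width: 0.0547
gripper_force: 0.0
```

Emit:
{"method": "apply_moves", "body": {
  "steps": [
    {"translation": [0,0,0.02],"rotation": [0,0,0]},
    {"translation": [0,0,0.05],"rotation": [0,0,0]},
    {"translation": [0,0,0.09],"rotation": [0,0,0]},
    {"translation": [0,0,0.14],"rotation": [0,0,0]},
    {"translation": [0,0,0.2],"rotation": [0,0,0]},
    {"translation": [0,0,0.26],"rotation": [0,0,0]},
    {"translation": [0,0,0.32],"rotation": [0,0,0]},
    {"translation": [0,0,0.37],"rotation": [0,0,0]},
    {"translation": [0,0,0.4],"rotation": [0,0,0]},
    {"translation": [0,0,0.4],"rotation": [0,0,0]}
  ]
}}

```text
t: 30.9
eef_pos: [0.5259, -0.1485, 0.1127]
ee_rot: [-3.141, 0.004, -2.971]
force: [0.2, 0.6, -0.5]
width: 0.0551
gripper_force: 0.0
```

```bash
python3 - <<'E'
from h import *
s=get_state();cm=camera_model('wrist');im=grab_frame('wrist');cv2.imwrite('pics/p5.png',im)
print(s['t'],s['eef_pos'],s['width'],s['force'])
c=blobs(im,(0,0,110),(179,60,255),(190,90,380,300),300)[0];print(c.min(0),c.max(0),rect(cm,c,.041))
e=c.min(0)[1];h=cv2.cvtColor(im,cv2.COLOR_BGR2HSV)[...,2]
for r in range(e-12,e+100,8):print(r,''.join('#' if v<95 else ('o' if v>140 else '-') for v in h[r,170:400:3]))
E
```

```text
30.9 [ 0.52589234 -0.14847633  0.1127142 ] 0.05513868139258866 [ 0.24022008  0.55860194 -0.47173503]
[211 137] [358 275] (array([ 524.6, -150.3]), array([103.6, 105.9]), 10.1)
125 oooooooooo##########################################################-oooo-ooo
133 ooooooooo-##########################################################-ooo-oooo
141 oooooooooo####ooooooooooooooooooooooooooooooooooooooooooooooooo#####-ooo-oooo
149 oooooooooo-###ooooooooooooooooooooooooooooooooooooooooooooooooo#####-oo-ooooo
157 oooooooooooo-#ooooooooooooooo----ooooooooooo----ooooooooooooooo###oooo--ooooo
165 oooooooooooo-#-ooooo###ooooooooooooooooooooo-ooooooooo####oooo-###ooo--oooooo
173 ooooooooooooo#-ooooo-#-ooooooooooooooooooooo-ooooooooo-#-ooooo-##-ooo-ooooooo
181 ooooooooooooo#-ooooooooooooooooooooooooooooo-ooooooooooooooooo-##-ooooooooooo
189 ooooooooooooo##ooooooooooooooooo-ooooooooooo-oooooooooo-oooooo-##-oo-oooooooo
197 ooooooooooooo##-oooo####oooooooo-ooooooooooo-oooooooo-###-oooo###oo-ooooooooo
205 ooooooooooooo-#-oooooooooooooooo-ooooooooooo-ooo-ooooooooooooo###---ooooooooo
213 ooooooooooooo-#-oooooooooooooooo-ooooooooooo-ooooooooooooooooo##-oooooooooooo
221 oooooooooooooo#-oooo-###-ooooooo-ooooooooooo-oooooooo####ooooo#-ooooooooooooo
229 oooooooooooooo--oooooooooooooooo-ooooooooooo-oooooooooooooooo-#-ooooooooooooo
```

```bash
python3 -c "
from station import *
print(job_done())"
```

```text
the job is handed in; nothing more can be done
None
```

The job is handed in at about 31 s. The tea light is upright between the ribs, about 1.5 mm from the middle by the camera views, and the pot rest lies on the four ledges inside the lips. The robot's reported tip height was about 36 mm off, so my first grip closed just above the tea light without moving it.

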